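Unstack the returned battery packs onto their chargers

ROBOT

A 7-joint arm with a two-finger parallel gripper is mounted at the origin on the work surface. World frame = base frame: x ahead of the robot, y to its left, z up, the work surface at z = 0. Lengths are in mm, angles in rad, forces in N, time in s.
With the tool pointing down it reaches from about 350 to 900 mm from the base axis. Payload 8.1 kg.
Tool frame: the origin (TCP) lies on the centre line of the jaws, within the pads' length; the fingertips stand 17 mm ahead of it and the grasp point (between the pads) lies 2 mm behind it; z points along the fingers, y is the line along which they close (so a half turn about z gives the same grasp; the last joint's range is limited). The gripper opens to 92 mm and grips with 3 to 60 N. Pads are 19 mm wide; open, the fingers measure 130 mm over their backs; the gripper's body (75 mm by 190 mm) begins 47 mm behind the grasp point.
Start: joints at [-1.335, 0.434, 0.025, 1.573, -0.012, 1.134, -0.075], TCP at [207.75, 589.476, 207.842] pointing down, gripper open.
Joint ranges: [-2.62, 2.62], [-0.44, 2.09], [-1.27, 1.32], [0.08, 2.57], [-1.32, 4.46], [0.12, 2], [-2.74, 2.74]. Speed limits (rad/s): [2.22, 2.22, 3.01, 3.01, 3.14, 3.14, 3.14].

INTERFACE

Orientations are given as a unit quaternion [w, x, y, z].
In Python, from plant import sense, read_camera, camera_params, hand_in gives the robot as it stands. The module is installed in compiled form; this text tells all that it offers.
- The arm moves only by the tool carry_out, never from a script. Its argument "motion" is a list of rows, each an object of numbers: "dx", "dy", "dz": the shift along the world's x, y, z in parts of the range, where 1.0 means 1 m; "ax", "ay", "az": the turn, a rotation vector about the world's x, y, z in normalised numbers (1 is 2 pi rad); "grip": the opening, from 0 (shut) to 1 (fully open). A call has exactly 5 rows; each row is the pose to reach, as a shift and turn from the pose commanded when the call began; what a row does not reach only later rows make up. A row lasts 1/8 s, in which the tool goes at most 62.5 mm and 10.7 degrees, less where a joint would pass 70% of its speed; a pose out of reach is approached as far as the arm can. Shift and turn numbers lie between -1 and 1, and a call with a number outside is refused. A call with a gripper value outside its range is refused whole. The fingers move at their own pace and stop on an object; "squeeze" is the grip in N (left out, the last holds). Time passes only in rows, so rows that repeat a pose let the fingers close, or fill a call up. It gives the time, the measured TCP pose, the force, the opening and the grip force at its end, in the units of the state.
- sense(): the state, without advancing time (a new reading comes with each control period).
- read_camera(name): name is "scene" or "top" or "wrist"; returns the picture (384x512x3 uint8, blue, green, red); there is no depth.
- camera_params(name): a dict with "fx", "fy", "cx", "cy" (pixels), "extrinsics" (4x4, takes a point from camera to world coordinates). Camera axes: x right, y up, looking along -z (the intrinsics and any distortion apply to the point x, -y, -z); pixel columns grow to the right and rows downward; lengths in mm; the calibration is good to about 2 mm. The wrist camera is an equidistant fisheye: a pixel r from the principal point sees the ray r / f radians off the axis. A picture is of the moment at which its call begins: read the wrist's pose just before it. camera_params takes no time and is no camera call; for the wrist camera it gives the pose at the moment of the call.
- hand_in(): hands the job in; it is judged then, once.
The state is a dict: "time_s": time; "q": joint angles; "dq": joint speeds; "joint_torque": joint torques, N m; "ee_pos": TCP position; "orientation": TCP orientation; "ft_force": force on the tool from outside, world axes, zero at the start; "torque": the same for the moment, N m; "finger_gap": opening from 0.0 (shut) to 1.0 (fully open); "grip_force": force on a finger pad.
Only numpy, scipy, OpenCV 4.12 (cv2) and the standard library are available. Lean on these libraries where they do the work, as an engineer would, in place of code of your own. Each camera call takes 0.05 s, during which the arm holds its last target. There are 200 camera calls.

TASK

The four rechargeable packs have come back from the wards in one stack: take it apart and lay each pack flat in the bay of its own charger, the one of its size with a strip in the colour of the pack's end caps. Lower the packs in gently, keep them upright (never tipped over), and leave the yellow multimeter and the white tub of parts where they are.

Things in the scene. Friction and masses are not known exactly. Their poses are not given: they have to be found in the camera images.
- pack_defib: defibrillator battery pack: mid-grey brick with orange end caps, 130 x 66 x 30 mm (x, y, z), the paper-coloured rating plate on its top. Origin at the centre of its underside, x along its length, z up. Either way round is the same.
- pack_monitor: patient-monitor battery pack: white brick with blue end caps, 108 x 60 x 28 mm (x, y, z), the paper-coloured rating plate on its top. Origin at the centre of its underside, x along its length, z up. Either way round is the same.
- pack_pump: infusion-pump battery pack: mid-grey brick with green end caps, 86 x 54 x 26 mm (x, y, z), the paper-coloured rating plate on its top. Origin at the centre of its underside, x along its length, z up. Either way round is the same.
- pack_oximeter: hand-held oximeter battery pack: black brick with yellow end caps, 66 x 46 x 24 mm (x, y, z), the paper-coloured rating plate on its top. Origin at the centre of its underside, x along its length, z up. Either way round is the same.
- charger_defib: defibrillator charger: low white housing fixed to the bench, 173 x 95 mm, 26 mm high, orange strip along its +x end. Origin on the bench under the bay's centre, x along the bay's length, z up. Bay floor (black) 18 mm up, 142 x 78 mm; walls slope out to the rim at 26 mm, mouth 148 x 84 mm. Mid long sides the rim is cut to floor level for 40 mm, for fingers.
- charger_monitor: patient-monitor charger: low white housing fixed to the bench, 151 x 89 mm, 26 mm high, blue strip along its +x end. Origin on the bench under the bay's centre, x along the bay's length, z up. Bay floor (black) 18 mm up, 120 x 72 mm; walls slope out to the rim at 26 mm, mouth 126 x 78 mm. Mid long sides the rim is cut to floor level for 40 mm, for fingers.
- charger_pump: infusion-pump charger: low white housing fixed to the bench, 129 x 83 mm, 26 mm high, green strip along its +x end. Origin on the bench under the bay's centre, x along the bay's length, z up. Bay floor (black) 18 mm up, 98 x 66 mm; walls slope out to the rim at 26 mm, mouth 104 x 72 mm. Mid long sides the rim is cut to floor level for 40 mm, for fingers.
- charger_oximeter: hand-held oximeter charger: low white housing fixed to the bench, 109 x 75 mm, 26 mm high, yellow strip along its +x end. Origin on the bench under the bay's centre, x along the bay's length, z up. Bay floor (black) 18 mm up, 78 x 58 mm; walls slope out to the rim at 26 mm, mouth 84 x 64 mm. Mid long sides the rim is cut to floor level for 40 mm, for fingers.
- multimeter: Yellow hand-held multimeter lying face up, 175 x 82 x 48 mm, loose. Origin at the centre of its underside, x along its length. Not to be moved.
- tub: Open white tub with metal parts in it, 143 x 106 x 55 mm, loose. Origin at the centre of its underside, x along its length. Not to be moved.

How it is judged (in metres and radians):
At the end, for the whole second after the job is handed in: Each pack lies released, flat and still on the bay floor of its own charger (centre within 10 mm, underside within 2 mm of the floor, lengthwise within 0.25 rad either way round, tilt under 0.05 rad); multimeter and tub within 20 mm of their starts (horizontal distance between pack_defib and charger_defib below 0.01 m and z of pack_defib in the frame of charger_defib between 0.0155 and 0.0195 m and angle between the x axis of pack_defib and the x axis of charger_defib, either way round below 0.25 rad and angle between each of pack_defib, pack_monitor, pack_pump, pack_oximeter's own z axis and vertical below 0.05 rad and linear speed of each of pack_defib, pack_monitor, pack_pump, pack_oximeter below 0.01 m/s and angular speed of each of pack_defib, pack_monitor, pack_pump, pack_oximeter below 0.1 rad/s and horizontal distance between pack_monitor and charger_monitor below 0.01 m and z of pack_monitor in the frame of charger_monitor between 0.0155 and 0.0195 m and angle between the x axis of pack_monitor and the x axis of charger_monitor, either way round below 0.25 rad and horizontal distance between pack_pump and charger_pump below 0.01 m and z of pack_pump in the frame of charger_pump between 0.0155 and 0.0195 m and angle between the x axis of pack_pump and the x axis of charger_pump, either way round below 0.25 rad and horizontal distance between pack_oximeter and charger_oximeter below 0.01 m and z of pack_oximeter in the frame of charger_oximeter between 0.0155 and 0.0195 m and angle between the x axis of pack_oximeter and the x axis of charger_oximeter, either way round below 0.25 rad and distance of each of multimeter, tub from where it was at the start of the episode below 0.02 m); the robot touches nothing.
It fails at once if a pack is tipped over or stood on edge (angle between any of pack_defib, pack_monitor, pack_pump, pack_oximeter's own z axis and vertical above 0.7 rad).
It fails at once if a pack is dropped or thrown into its charger: it comes into the bay faster than 0.5 m/s ((linear speed of pack_defib above 0.5 m/s and horizontal distance between pack_defib and charger_defib below 0.03 m and z of pack_defib in the frame of charger_defib below 0.034 m) or (linear speed of pack_monitor above 0.5 m/s and horizontal distance between pack_monitor and charger_monitor below 0.03 m and z of pack_monitor in the frame of charger_monitor below 0.034 m) or (linear speed of pack_pump above 0.5 m/s and horizontal distance between pack_pump and charger_pump below 0.03 m and z of pack_pump in the frame of charger_pump below 0.034 m) or (linear speed of pack_oximeter above 0.5 m/s and horizontal distance between pack_oximeter and charger_oximeter below 0.03 m and z of pack_oximeter in the frame of charger_oximeter below 0.034 m)).
It fails at once if the multimeter or the tub is pushed more than 20 mm from its place (distance of any of multimeter, tub from where it was at the start of the episode above 0.02 m).
It also fails if it takes over 120 s, if anything falls off the work surface, if the arm or the gripper's body presses on something with over 40 N, if the wrist force passes 120 N, or if a joint passes its speed limit or range.

## Working session

There is one attempt and no reset: what is moved stays moved. The work goes in short steps, Python scripts to look and compute and a tool call to move; the robot and the scene stay as the last step left them, time stands still between calls to the robot, and variables do not carry over. Pictures are saved under pics/ and viewed, at most 14 in all, crops included, and the job is handed in when it is done.

Besides the shell and the picture viewer there is one more tool, called after "Emit:" as a command line: name --argument value ..., lists and objects as JSON in quotes. carry_out: Moves the arm, as the interface text tells. Its arguments: {"type":"object","properties":{"motion":{"type":"array","items":{"type":"object","properties":{"dx":{"type":"number"},"dy":{"type":"number"},"dz":{"type":"number"},"ax":{"type":"number"},"ay":{"type":"number"},"az":{"type":"number"},"grip":{"type":"number"}}}},"squeeze":{"type":"number"}},"required":["motion"]}

```bash
mkdir -p pics; python3 - <<'E'
from plant import *
import cv2
for n in("top","scene"):
    cv2.imwrite(f"pics/{n}0.png",read_camera(n)); p=camera_params(n); print(n,p)
s=sense(); print(s["time_s"],s["ee_pos"],s["orientation"],s["finger_gap"])
E
```

```text
top {'fx': 479.39036179103203, 'fy': 479.39036179103203, 'cx': 255.34038939821002, 'cy': 188.6282220353807, 'extrinsics': array([[-2.20947050e-02,  9.95661302e-01, -9.03902380e-02,
         4.41952790e+02],
       [-9.99754348e-01, -2.21625937e-02,  2.52687307e-04,
         1.83752524e+01],
       [-1.75169115e-03,  9.03736165e-02,  9.95906392e-01,
         1.21637076e+03],
       [ 0.00000000e+00,  0.00000000e+00,  0.00000000e+00,
         1.00000000e+00]])}
scene {'fx': 358.37217692512877, 'fy': 358.37217692512877, 'cx': 255.1626567398618, 'cy': 192.24987529984958, 'extrinsics': array([[-8.71936279e-01, -3.37119022e-01,  3.55074487e-01,
         8.79788740e+02],
       [ 4.89611123e-01, -6.04555311e-01,  6.28326208e-01,
         5.67571243e+02],
       [ 2.84144964e-03,  7.21708834e-01,  6.92190931e-01,
         6.75982662e+02],
       [ 0.00000000e+00,  0.00000000e+00,  0.00000000e+00,
         1.00000000e+00]])}
0.1 [207.63698211 588.98493837 207.13849281] [-3.88331190e-05  1.68628840e-01  9.85679362e-01 -7.13159141e-04] 0.9985688722605872
```

View pics/top0.png

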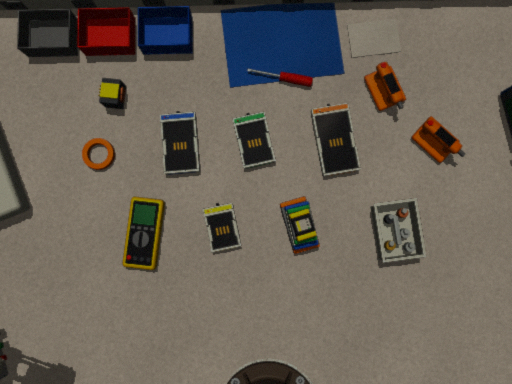

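View pics/scene0.png

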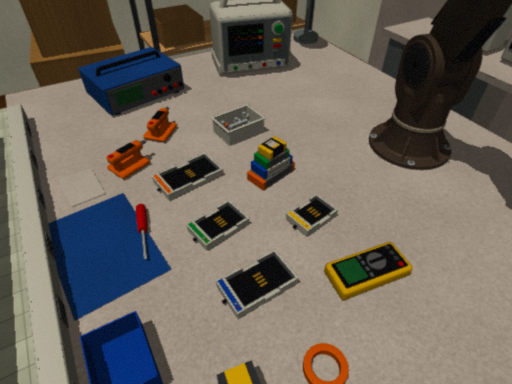

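The top view shows the chargers at pixels (180,144) blue, (255,140) green, (336,140) orange and (222,228) yellow. The stack is at (300,224), the multimeter at (144,234) and the tub at (398,231). The scene view confirms the stack order from the bottom: defib, monitor, pump, oximeter.

```bash
cat > h.py <<'E'
import numpy as np,cv2
from plant import *
def ray(name,uv,p=None):
    p=p or camera_params(name);E=p["extrinsics"]
    x=(uv[0]-p["cx"])/p["fx"];y=(uv[1]-p["cy"])/p["fy"]
    if name=="wrist":
        r=np.hypot(x,y);s=np.sin(r)/r if r>1e-9 else 1
        d=np.array([x*s,-y*s,-np.cos(r)])
    else: d=np.array([x,-y,-1])
    return E[:3,3],E[:3,:3]@d
def at(name,uv,z,p=None):
    o,d=ray(name,uv,p);return (o+d*(z-o[2])/d[2])[:2]
def rect(pts):
    (c,(w,h),a)=cv2.minAreaRect(np.float32(pts))
    if w<h:w,h,a=h,w,a+90
    a=(a+90)%180-90
    return np.round(c,1),round(w,1),round(h,1),round(a,1)
E
python3 - <<'E'
from h import *
im=cv2.imread("pics/top0.png");g=im.max(2);p=camera_params("top")
for n,(u,v) in dict(mon=(180,144),pump=(255,140),defib=(336,140),oxi=(222,228)).items():
    m=np.zeros(g.shape,np.uint8);s=45
    m[v-s:v+s,u-s:u+s]=(g[v-s:v+s,u-s:u+s]<60)*255
    m=cv2.morphologyEx(m,cv2.MORPH_OPEN,np.ones((3,3)))
    m=cv2.morphologyEx(m,cv2.MORPH_CLOSE,np.ones((7,7)))
    k,l,st,c=cv2.connectedComponentsWithStats(m)
    i=1+np.argmax(st[1:,4]); cs,_=cv2.findContours((l==i).astype(np.uint8),0,2)
    print(n,st[i],rect([at("top",q[0],19,p) for q in max(cs,key=len)]))
c=np.hstack([cv2.resize(im[185:265,260:340],None,fx=5,fy=5,interpolation=cv2.INTER_CUBIC),cv2.resize(im[100:180,300:380],None,fx=5,fy=5,interpolation=cv2.INTER_CUBIC)])
cv2.imwrite("pics/c1.png",c)
E
```

```text
mon [ 163  120   33   56 1385] (array([658.7, 208.4]), 138.9, 76.9, 3.6)
pump [ 237  120   35   50 1108] (array([661.8,  17.2]), 117.9, 70.5, 11.7)
defib [ 316  111   42   65 1793] (array([ 658.7, -189.6]), 161.9, 82.9, 8.5)
oxi [207 212  30  37 755] (array([449.1, 103.9]), 82.9, 62.5, 10.3)
```

View pics/c1.png

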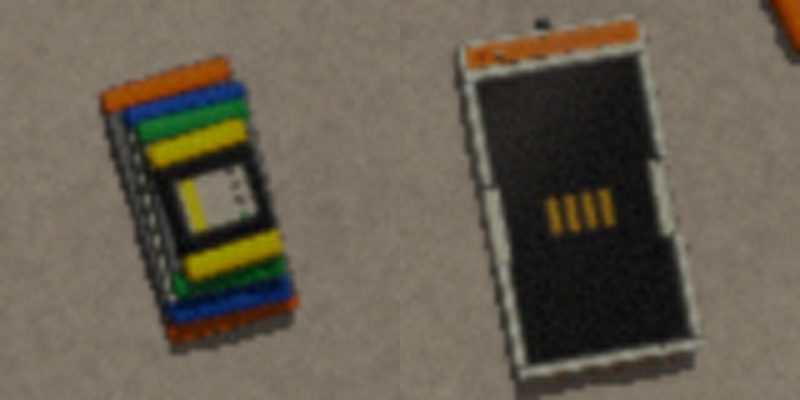

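The crop shows the stack slightly rotated, with its packs aligned to each other. The defib housing corners and its dark bay are clear, so I'll take positions from those corners.

```bash
python3 - <<'E'
from h import *
p=camera_params("top")
def m(c,z,o):return [at("top",(o[0]+u/5,o[1]+v/5),z,p) for u,v in c]
print("oxi pack",rect(m([(146,146),(244,121),(285,250),(187,280)],108,(260,185))))
print("defib house",rect(m([(462,43),(640,18),(700,343),(522,378)],26,(220,100))))
print("defib mouth",rect(m([(475,82),(638,55),(692,343),(528,363)],26,(220,100))))
from scipy.spatial.transform import Rotation as R
s=sense();print(R.from_quat(s["orientation"],scalar_first=True).as_matrix().round(3))
w=camera_params("wrist");print(w)
E
```

```text
oxi pack (array([456.9, -90. ]), 64.3, 47.2, 15.6)
defib house (array([ 670.9, -188.1]), 173.0, 91.2, 8.1)
defib mouth (array([ 662.2, -188.9]), 148.9, 83.8, 8.3)
[[-0.943  0.332 -0.   ]
 [ 0.332  0.943 -0.001]
 [-0.    -0.001 -1.   ]]
{'fx': 297.3186396354542, 'fy': 297.3186396354542, 'cx': 256.58296196884413, 'cy': 191.5367363399036, 'extrinsics': array([[ 3.32895823e-01, -9.06546501e-01, -2.59526131e-01,
         1.37541612e+02],
       [ 9.42962296e-01,  3.19579505e-01,  9.32257893e-02,
         6.14342312e+02],
       [-1.57428079e-03, -2.75757832e-01,  9.61225853e-01,
         3.83675805e+02],
       [ 0.00000000e+00,  0.00000000e+00,  0.00000000e+00,
         1.00000000e+00]])}
```

Corner fits match the given sizes to within 4 mm. The stack is at about (457,-90) with yaw 15.6°. I'm moving there.

Careful with the scale: shifts go in shares of 1 m and turns go in shares of 2 pi rad. That gives: -27.5 cm / 100 = -0.275, -22 cm / 100 = -0.22, 35 degrees / 360 = 0.0972.

Emit:
carry_out --motion '[{"dx":0.02,"dy":-0.055,"dz":0.015,"az":0.0194,"grip":1},{"dx":0.04,"dy":-0.11,"dz":0.03,"az":0.0389,"grip":1},{"dx":0.06,"dy":-0.165,"dz":0.05,"az":0.0583,"grip":1},{"dx":0.08,"dy":-0.22,"dz":0.07,"az":0.0778,"grip":1},{"dx":0.1,"dy":-0.275,"dz":0.09,"az":0.0972,"grip":1}]'

```text
validation failed for argument at $.mo...
```

Converted, -27.5 cm / 100 = -0.275, -22 cm / 100 = -0.22.

Emit:
carry_out --motion '[{"dx":0.025,"dy":-0.055,"grip":1},{"dx":0.05,"dy":-0.11,"grip":1},{"dx":0.08,"dy":-0.165,"grip":1},{"dx":0.11,"dy":-0.22,"grip":1},{"dx":0.13,"dy":-0.275,"grip":1}]'

```text
validation failed for argument at $.mo...
```

```bash
python3 - <<'E'
from h import *
s=sense();p=camera_params("wrist");im=read_camera("wrist");print(s["time_s"],s["ee_pos"],s["q"],s["dq"].round(2) if hasattr(s["dq"],"round") else s["dq"])
cv2.imwrite("pics/w1.png",cv2.resize(im,(800,600),interpolation=cv2.INTER_CUBIC));np.savez("w1.npz",**p)
E
```

```text
0.1 [207.63698211 588.98493837 207.13849281] [-1.33459534  0.43514328  0.0250008   1.57398426 -0.01157446  1.13403789
 -0.07509291] [ 0. -0. -0. -0.  0. -0. -0.]
```

View pics/w1.png

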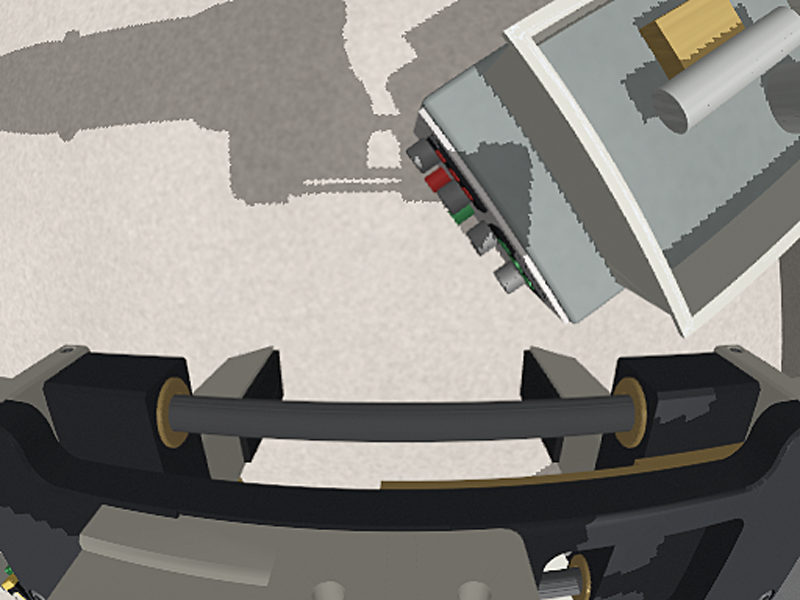

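The wrist view was taken at the start pose: it shows the fingers and a bench instrument on the +y side, clear of my path. The move was refused by validation, so I'll resend it with every field filled in.

Converted, -27.5 cm / 100 = -0.275, -22 cm / 100 = -0.22, 35 degrees / 360 = 0.0972.

Emit:
carry_out --motion '[{"dx":0.02,"dy":-0.055,"dz":0.015,"ax":0,"ay":0,"az":0.0194,"grip":1},{"dx":0.04,"dy":-0.11,"dz":0.03,"ax":0,"ay":0,"az":0.0389,"grip":1},{"dx":0.06,"dy":-0.165,"dz":0.05,"ax":0,"ay":0,"az":0.0583,"grip":1},{"dx":0.08,"dy":-0.22,"dz":0.07,"ax":0,"ay":0,"az":0.0778,"grip":1},{"dx":0.1,"dy":-0.275,"dz":0.09,"ax":0,"ay":0,"az":0.0972,"grip":1}]' --squeeze 20

```text
time_s: 0.78
ee_pos: [308.1, 312.4, 298.4]
orientation: [0.0, -0.137, 0.991, 0.0]
ft_force: [1.6, 0.4, 1.1]
finger_gap: 1.001
grip_force: 0.0
```

Converted, -27.5 cm / 100 = -0.275, -22 cm / 100 = -0.22.

Emit:
carry_out --motion '[{"dx":0.025,"dy":-0.055,"dz":0,"ax":0,"ay":0,"az":0,"grip":1},{"dx":0.05,"dy":-0.11,"dz":0,"ax":0,"ay":0,"az":0,"grip":1},{"dx":0.075,"dy":-0.165,"dz":0,"ax":0,"ay":0,"az":0,"grip":1},{"dx":0.1,"dy":-0.22,"dz":0,"ax":0,"ay":0,"az":0,"grip":1},{"dx":0.125,"dy":-0.275,"dz":0,"ax":0,"ay":0,"az":0,"grip":1}]' --squeeze 20

```text
time_s: 1.4
ee_pos: [433.1, 37.6, 298.0]
orientation: [0.0, -0.136, 0.991, 0.0]
ft_force: [0.9, 1.7, -0.2]
finger_gap: 1.003
grip_force: 0.0
```

```bash
cat > shot.py <<'E'
import sys
from h import *
n=sys.argv[1]
s=sense();p=camera_params("wrist");im=read_camera("wrist");print(s["time_s"],s["ee_pos"],s["orientation"])
cv2.imwrite(f"pics/{n}.png",cv2.resize(im,(800,600),interpolation=cv2.INTER_CUBIC));np.savez(n+".npz",**p)
E
python3 shot.py w2
```

```text
1.4 [433.10917453  37.59087727 297.99391205] [ 3.05095128e-04 -1.35694937e-01  9.90750601e-01  1.93550044e-04]
```

View pics/w2.png

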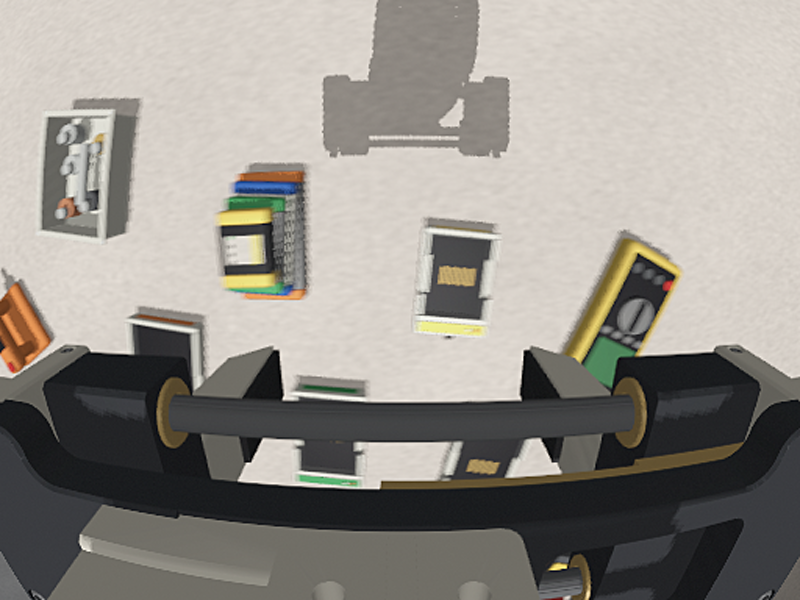

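The wrist view shows the stack at about (255,235), with the oximeter pack's corners around (219,212)-(274,288). The yellow charger is at (457,278), with its contacts at (458,276).

```bash
python3 - <<'E'
from h import *
w=dict(np.load("w2.npz"));k=1.5625
W=lambda c,z:[at("wrist",(u/k,v/k),z,w) for u,v in c]
print("oxi pack",rect(W([(219,212),(271,209),(274,286),(222,290)],108)))
print("oxi house",rect(W([(425,219),(500,228),(489,337),(413,328)],26)),"contacts",W([(458,276)],18))
im=cv2.imread("pics/top0.png").astype(int);p=camera_params("top")
for n,(u,v) in dict(mon=(180,144),pump=(255,140),defib=(336,140),oxi=(222,228)).items():
    c=im[v-10:v+14,u-10:u+10];m=(c[...,2]-c[...,0]>40)
    y,x=np.nonzero(m);q=(u-10+x.mean(),v-10+y.mean());print(n,len(x),q,at("top",q,18,p))
b=np.uint8(im)
r=[cv2.resize(b[v-40:v+40,u-40:u+40],None,fx=5,fy=5,interpolation=cv2.INTER_CUBIC) for u,v in((180,145),(255,140))]
cv2.imwrite("pics/c2.png",np.hstack(r))
E
```

```text
oxi pack (array([457. , -89.6]), 68.4, 47.6, 14.6)
oxi house (array([450.9, 102.7]), 114.5, 80.2, 10.0) contacts [array([448.52039379, 102.36741153])]
mon 73 (np.float64(179.26027397260273), np.float64(145.42465753424656)) [664.79587578 208.19156147]
pump 76 (np.float64(254.03947368421052), np.float64(142.51315789473685)) [668.01480787  18.77389435]
defib 70 (np.float64(335.5571428571429), np.float64(141.78571428571428)) [ 665.25175525 -187.59943716]
oxi 79 (np.float64(222.0126582278481), np.float64(229.9493670886076)) [449.24286644 103.34951925]
```

View pics/c2.png

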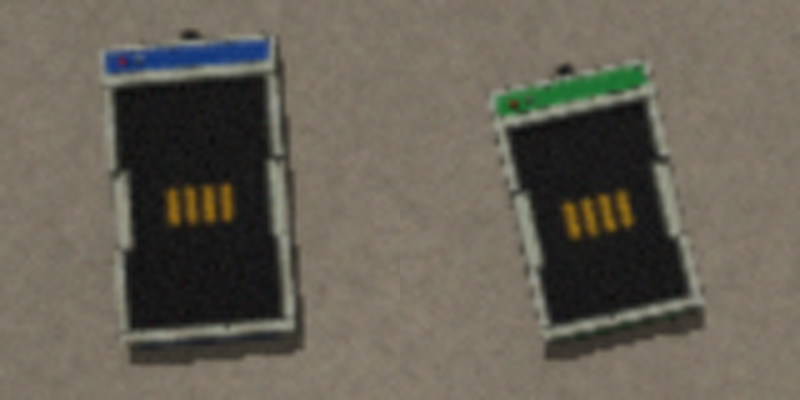

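The crop shows the monitor contacts at (200,206) and its mouth corners around (112,85)-(283,322). For the pump, the contacts are at (598,215) and the mouth corners around (510,128)-(690,296).

```bash
python3 - <<'E'
from h import *
p=camera_params("top")
M=lambda c,z,o:[at("top",(o[0]+u/5,o[1]+v/5),z,p) for u,v in c]
print("mon mouth",rect(M([(112,85),(268,74),(283,322),(130,333)],26,(140,105))))
print("pump mouth",rect(M([(510,128),(648,98),(690,296),(550,323)],26,(135,100))))
print("mon house",rect(M([(103,52),(272,36),(295,328),(124,346)],26,(140,105))))
print("pump house",rect(M([(492,94),(650,62),(702,300),(546,336)],26,(135,100))))
E
```

```text
mon mouth (array([662.8, 206.5]), 126.7, 79.0, 2.8)
pump mouth (array([667.3,  16.6]), 103.2, 71.5, 10.4)
mon house (array([669.4, 205.8]), 150.9, 85.9, 3.8)
pump house (array([674.4,  17.2]), 126.4, 81.5, 11.3)
```

Emit:
carry_out --motion '[{"dx":0.01,"dy":-0.06,"dz":0,"ax":0,"ay":0,"az":0,"grip":1},{"dx":0.024,"dy":-0.12,"dz":0,"ax":0,"ay":0,"az":0,"grip":1},{"dx":0.024,"dy":-0.128,"dz":-0.055,"ax":0,"ay":0,"az":0,"grip":1},{"dx":0.024,"dy":-0.128,"dz":-0.11,"ax":0,"ay":0,"az":0,"grip":1},{"dx":0.024,"dy":-0.128,"dz":-0.16,"ax":0,"ay":0,"az":0,"grip":1}]' --squeeze 20

```text
time_s: 2.08
ee_pos: [456.3, -88.6, 136.2]
orientation: [-0.0, -0.135, 0.991, 0.0]
ft_force: [0.6, 0.0, -0.4]
finger_gap: 0.997
grip_force: 0.0
```

```bash
python3 shot.py w3
```

```text
2.075 [456.33989143 -88.62550922 136.19383078] [-8.33501970e-07 -1.35316818e-01  9.90802381e-01  6.36326089e-06]
```

View pics/w3.png

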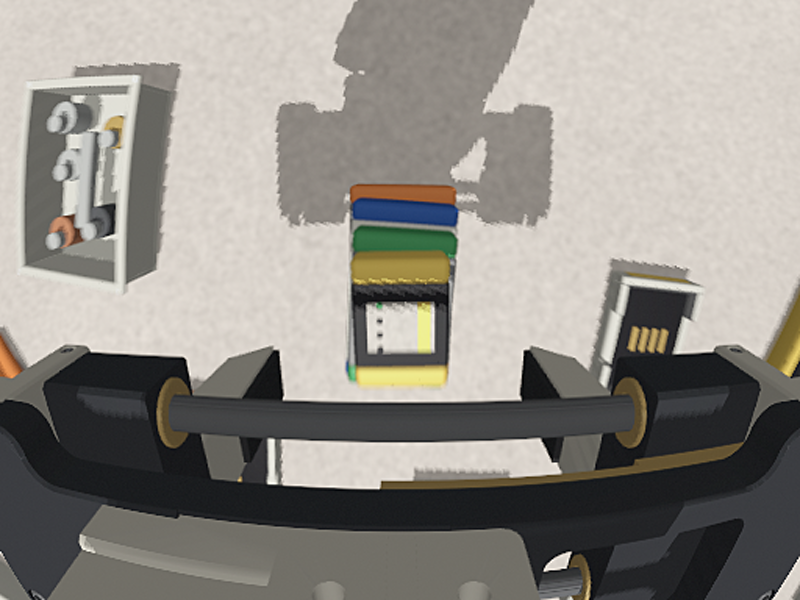

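The view shows the stack centred between the jaws, with the oximeter plate at (401,327), aligned to the gripper.

```bash
python3 - <<'E'
from h import *
w=dict(np.load("w3.npz"));k=1.5625
W=lambda c,z:[at("wrist",(u/k,v/k),z,w) for u,v in c]
print(W([(401,327)],108),rect(W([(353,254),(448,254),(446,385),(355,385)],108)))
print("oxi contacts",W([(649,340)],18))
E
```

```text
[array([454.21877094, -88.8217839 ])] (array([452.2, -89.6]), 65.0, 44.7, 15.5)
oxi contacts [array([446.81513123, 103.21706917])]
```

Converted, -3.2 cm / 100 = -0.032, -2.5 cm / 100 = -0.025.

Emit:
carry_out --motion '[{"dx":0,"dy":-0.001,"dz":-0.015,"ax":0,"ay":0,"az":0,"grip":1},{"dx":0,"dy":-0.001,"dz":-0.025,"ax":0,"ay":0,"az":0,"grip":1},{"dx":0,"dy":-0.001,"dz":-0.032,"ax":0,"ay":0,"az":0,"grip":1},{"dx":0,"dy":-0.001,"dz":-0.032,"ax":0,"ay":0,"az":0,"grip":1},{"dx":0,"dy":-0.001,"dz":-0.032,"ax":0,"ay":0,"az":0,"grip":0.4}]' --squeeze 20

```text
time_s: 2.75
ee_pos: [457.2, -89.5, 106.4]
orientation: [0.001, -0.136, 0.991, 0.0]
ft_force: [0.5, 0.6, 0.1]
finger_gap: 0.936
grip_force: 0.0
```

Emit:
carry_out --motion '[{"dx":0,"dy":0,"dz":0,"ax":0,"ay":0,"az":0,"grip":0.4},{"dx":0,"dy":0,"dz":0,"ax":0,"ay":0,"az":0,"grip":0.4},{"dx":0,"dy":0,"dz":0,"ax":0,"ay":0,"az":0,"grip":0.3},{"dx":0,"dy":0,"dz":0,"ax":0,"ay":0,"az":0,"grip":0.2},{"dx":0,"dy":0,"dz":0,"ax":0,"ay":0,"az":0,"grip":0.2}]' --squeeze 20

```text
time_s: 3.38
ee_pos: [456.7, -89.5, 105.8]
orientation: [-0.0, -0.136, 0.991, 0.0]
ft_force: [-0.6, -0.2, -0.6]
finger_gap: 0.398
grip_force: 0.0
```

```bash
python3 shot.py w4
```

```text
3.375 [456.73792305 -89.53967398 105.83763229] [-1.80914202e-05 -1.35552878e-01  9.90770113e-01  1.81356738e-05]
```

View pics/w4.png

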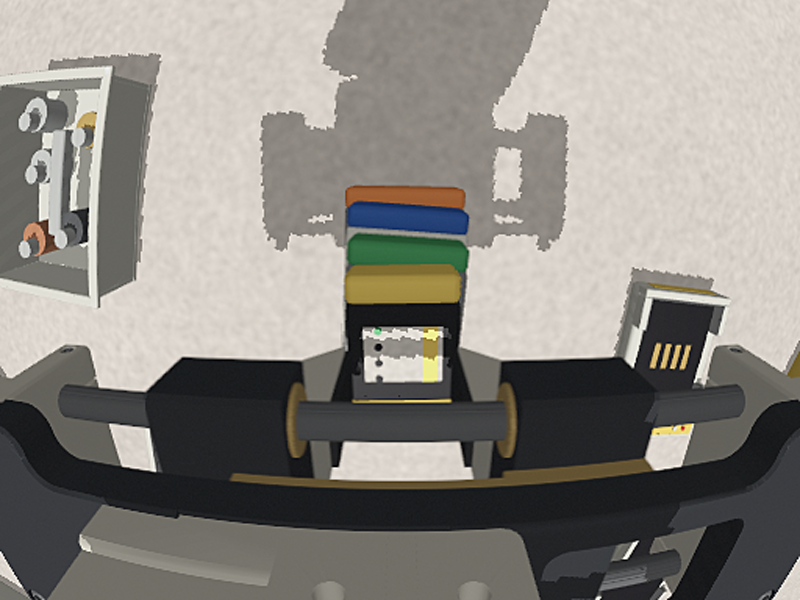

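The view shows the fingers right at the sides of the oximeter pack, around (350,365) and (460,365). I'll keep closing.

Emit:
carry_out --motion '[{"dx":0,"dy":0,"dz":0,"ax":0,"ay":0,"az":0,"grip":0.2},{"dx":0,"dy":0,"dz":0,"ax":0,"ay":0,"az":0,"grip":0.1},{"dx":0,"dy":0,"dz":0,"ax":0,"ay":0,"az":0,"grip":0.1},{"dx":0,"dy":0,"dz":0,"ax":0,"ay":0,"az":0,"grip":0.1},{"dx":0,"dy":0,"dz":0,"ax":0,"ay":0,"az":0,"grip":0.1}]' --squeeze 20

```text
time_s: 4.05
ee_pos: [456.8, -89.6, 105.9]
orientation: [0.0, -0.136, 0.991, 0.0]
ft_force: [0.6, -0.4, 0.4]
finger_gap: 0.102
grip_force: 0.0
```

```bash
python3 shot.py w5; python3 -c "
import cv2;from plant import *
a=read_camera('scene')[120:200,230:330];cv2.imwrite('pics/x.png',a);w=cv2.imread('pics/w5.png')[150:500,200:600]
a=cv2.resize(a,None,fx=4,fy=4,interpolation=2);import numpy as np
h=350;cv2.imwrite('pics/m5.png',np.hstack([w,cv2.resize(a,(400,350))]))"
```

```text
4.05 [456.77528071 -89.55513143 105.85802737] [ 2.91208963e-05 -1.35545355e-01  9.90771142e-01  7.98813727e-06]
```

View pics/m5.png

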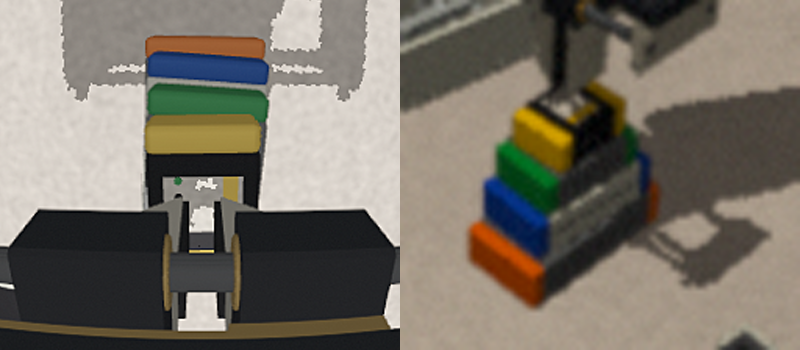

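The picture shows the fingers closed above the pack's plate instead of around it, so the tips stand higher than computed. I'll check the fingertip height by projection.

```bash
python3 - <<'E'
from h import *
w=dict(np.load("w5.npz"));k=1.5625;E=w["extrinsics"];print(E[:3,3])
def proj(P):
    c=E[:3,:3].T@(np.array(P)-E[:3,3]);x,y,z=c[0],-c[1],-c[2];h=np.hypot(x,y);t=np.arctan2(h,z)
    return (np.array([w["cx"],w["cy"]])+w["fx"]*t*np.array([x,y])/h)*k
for z in (85,89,100,106,110,115,125,150):print(z,proj((456.8,-89.6,z)).round())
p=camera_params("scene")
def ps(P):
    E=p["extrinsics"];c=E[:3,:3].T@(np.array(P)-E[:3,3]);return np.array([p["cx"]+p["fx"]*c[0]/-c[2],p["cy"]-p["fy"]*c[1]/-c[2]])
for z in (89,108,125):print("scene",z,((ps((456.8,-89.6,z))-[230,120])*[4,4.375]+[400,0]).round())
print("corner",((ps((457,-90,108))-[230,120])*[4,4.375]+[400,0]).round())
s=sense();print(s["q"],s["ft_force"])
E
```

```text
[ 385.12223722 -109.11210966  282.39595873]
85 [400. 337.]
89 [400. 340.]
100 [400. 349.]
106 [400. 355.]
110 [400. 359.]
115 [400. 364.]
125 [400. 374.]
150 [400. 407.]
scene 89 [568. 128.]
scene 108 [569. 103.]
scene 125 [570.  80.]
corner [568. 103.]
[-0.30761291  0.31953929  0.48688955  2.10441182 -0.21407304  0.76420555
  2.15657794] [ 0.32829792 -0.79424563  0.4853931 ]
```

By projection the tips stand near z≈120, about 30 mm higher than stated. I'll open, go down 25 mm and test. A closing gap of 0.50 means the oximeter pack and 0.59 means the pump pack.

Converted, 0.5 cm / 100 = 0.005.

Emit:
carry_out --motion '[{"dx":0,"dy":0,"dz":0.005,"ax":0,"ay":0,"az":0,"grip":0.5},{"dx":0,"dy":0,"dz":0.005,"ax":0,"ay":0,"az":0,"grip":1},{"dx":0,"dy":0,"dz":0.005,"ax":0,"ay":0,"az":0,"grip":1},{"dx":0,"dy":0,"dz":0.005,"ax":0,"ay":0,"az":0,"grip":1},{"dx":0,"dy":0,"dz":0.005,"ax":0,"ay":0,"az":0,"grip":1}]' --squeeze 10

```text
time_s: 4.78
ee_pos: [456.7, -89.5, 110.8]
orientation: [-0.0, -0.136, 0.991, 0.0]
ft_force: [-0.6, 0.1, 0.1]
finger_gap: 0.59
grip_force: 0.0
```

Converted, -3 cm / 100 = -0.03, -2 cm / 100 = -0.02.

Emit:
carry_out --motion '[{"dx":0,"dy":0,"dz":0,"ax":0,"ay":0,"az":0,"grip":1},{"dx":0,"dy":0,"dz":-0.01,"ax":0,"ay":0,"az":0,"grip":1},{"dx":0,"dy":0,"dz":-0.02,"ax":0,"ay":0,"az":0,"grip":1},{"dx":0,"dy":0,"dz":-0.03,"ax":0,"ay":0,"az":0,"grip":1},{"dx":0,"dy":0,"dz":-0.03,"ax":0,"ay":0,"az":0,"grip":0.7}]' --squeeze 10

```text
time_s: 5.4
ee_pos: [456.0, -89.5, 79.8]
orientation: [-0.001, -0.135, 0.991, 0.0]
ft_force: [0.1, -0.1, -0.3]
finger_gap: 0.931
grip_force: 0.0
```

Emit:
carry_out --motion '[{"dx":0,"dy":0,"dz":0,"ax":0,"ay":0,"az":0,"grip":0.6},{"dx":0,"dy":0,"dz":0,"ax":0,"ay":0,"az":0,"grip":0.5},{"dx":0,"dy":0,"dz":0,"ax":0,"ay":0,"az":0,"grip":0.4},{"dx":0,"dy":0,"dz":0,"ax":0,"ay":0,"az":0,"grip":0.4},{"dx":0,"dy":0,"dz":0,"ax":0,"ay":0,"az":0,"grip":0.4}]' --squeeze 10

```text
time_s: 6.02
ee_pos: [456.9, -89.4, 81.0]
orientation: [0.0, -0.136, 0.991, 0.0]
ft_force: [0.3, 0.1, 1.8]
finger_gap: 0.499
grip_force: 10.0
```

Gap 0.499 with a 10 N grip: the oximeter pack is held. Lifting it.

Converted, 4 cm / 100 = 0.04, 3 cm / 100 = 0.03.

Emit:
carry_out --motion '[{"dx":0,"dy":0,"dz":0,"ax":0,"ay":0,"az":0,"grip":0.35},{"dx":0,"dy":0,"dz":0.005,"ax":0,"ay":0,"az":0,"grip":0.35},{"dx":0,"dy":0,"dz":0.015,"ax":0,"ay":0,"az":0,"grip":0.35},{"dx":0,"dy":0,"dz":0.03,"ax":0,"ay":0,"az":0,"grip":0.35},{"dx":0,"dy":0,"dz":0.04,"ax":0,"ay":0,"az":0,"grip":0.35}]' --squeeze 20

```text
time_s: 6.65
ee_pos: [457.2, -89.6, 122.2]
orientation: [0.001, -0.136, 0.991, -0.0]
ft_force: [-0.8, -1.0, -1.6]
finger_gap: 0.496
grip_force: 20.0
```

Converted, 19.2 cm / 100 = 0.192, 16.5 cm / 100 = 0.165, -5.4 degrees / 360 = -0.015.

Emit:
carry_out --motion '[{"dx":0,"dy":0.03,"dz":0,"ax":0,"ay":0,"az":-0.0028,"grip":0.35},{"dx":-0.002,"dy":0.075,"dz":0,"ax":0,"ay":0,"az":-0.0056,"grip":0.35},{"dx":-0.005,"dy":0.12,"dz":0,"ax":0,"ay":0,"az":-0.0111,"grip":0.35},{"dx":-0.007,"dy":0.165,"dz":0,"ax":0,"ay":0,"az":-0.015,"grip":0.35},{"dx":-0.007,"dy":0.192,"dz":0,"ax":0,"ay":0,"az":-0.015,"grip":0.35}]' --squeeze 20

```text
time_s: 7.28
ee_pos: [449.5, 105.0, 121.5]
orientation: [0.0, -0.09, 0.996, 0.0]
ft_force: [-0.6, 0.5, -1.4]
finger_gap: 0.499
grip_force: 20.0
```

```bash
python3 shot.py w6; python3 -c "
from plant import *;s=sense();print(s['finger_gap'],s['grip_force'],s['ft_force'])"
```

```text
7.275 [449.54154654 105.04166627 121.46656929] [ 2.95453762e-04 -8.98201831e-02  9.95957873e-01  4.02287036e-04]
0.4986290849046007 19.987868070602417 [ 0.03258641  4.30932794 -1.69141189]
```

View pics/w6.png

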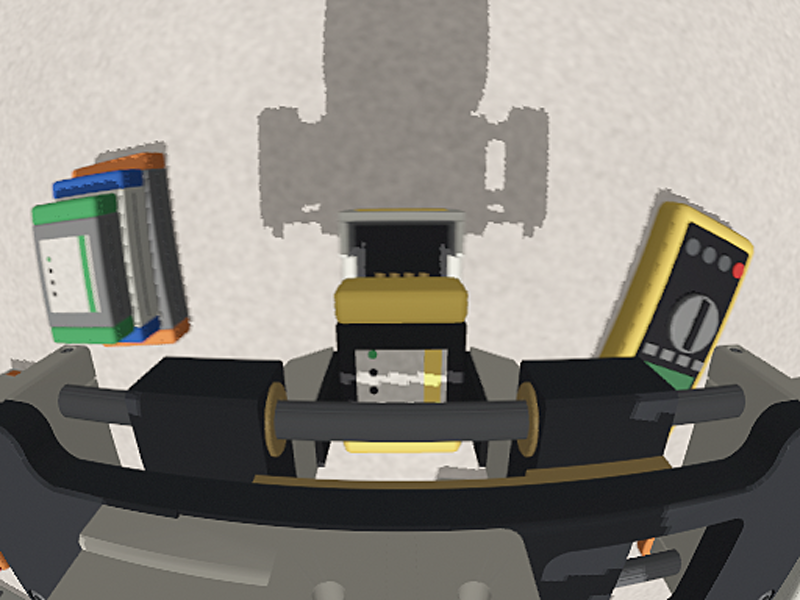

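The pack hangs level over its charger at (400,300) in the image, with the bay walls symmetric about it. Lowering.

Converted, -9 cm / 100 = -0.09, -8.5 cm / 100 = -0.085.

Emit:
carry_out --motion '[{"dx":0,"dy":0,"dz":-0.025,"ax":0,"ay":0,"az":0,"grip":0.35},{"dx":0,"dy":0,"dz":-0.05,"ax":0,"ay":0,"az":0,"grip":0.35},{"dx":0,"dy":0,"dz":-0.075,"ax":0,"ay":0,"az":0,"grip":0.35},{"dx":0,"dy":0,"dz":-0.085,"ax":0,"ay":0,"az":0,"grip":0.35},{"dx":0,"dy":0,"dz":-0.09,"ax":0,"ay":0,"az":0,"grip":0.35}]' --squeeze 20

```text
time_s: 7.95
ee_pos: [450.0, 102.4, 31.0]
orientation: [0.0, -0.089, 0.996, 0.0]
ft_force: [0.7, -0.3, -1.8]
finger_gap: 0.496
grip_force: 20.0
```

Emit:
carry_out --motion '[{"dx":0,"dy":0,"dz":-0.005,"ax":0,"ay":0,"az":0,"grip":0.35},{"dx":0,"dy":0,"dz":-0.01,"ax":0,"ay":0,"az":0,"grip":0.35},{"dx":0,"dy":0,"dz":-0.013,"ax":0,"ay":0,"az":0,"grip":0.35},{"dx":0,"dy":0,"dz":-0.015,"ax":0,"ay":0,"az":0,"grip":0.35},{"dx":0,"dy":0,"dz":-0.015,"ax":0,"ay":0,"az":0,"grip":0.35}]' --squeeze 20

```text
time_s: 8.57
ee_pos: [449.7, 102.5, 15.8]
orientation: [-0.0, -0.089, 0.996, 0.0]
ft_force: [-0.7, 0.2, -0.6]
finger_gap: 0.499
grip_force: 20.0
```

Converted, -0.1 cm / 100 = -0.001, -0.05 cm / 100 = -0.0005.

Emit:
carry_out --motion '[{"dx":0,"dy":0,"dz":-0.0005,"ax":0,"ay":0,"az":0,"grip":0.35},{"dx":0,"dy":0,"dz":-0.001,"ax":0,"ay":0,"az":0,"grip":0.35},{"dx":0,"dy":0,"dz":-0.001,"ax":0,"ay":0,"az":0,"grip":0.35},{"dx":0,"dy":0,"dz":-0.001,"ax":0,"ay":0,"az":0,"grip":0.35},{"dx":0,"dy":0,"dz":-0.001,"ax":0,"ay":0,"az":0,"grip":0.35}]' --squeeze 20

```text
time_s: 9.2
ee_pos: [449.8, 102.5, 15.0]
orientation: [0.0, -0.089, 0.996, 0.0]
ft_force: [-1.1, -0.2, 3.9]
finger_gap: 0.5
grip_force: 20.0
```

Emit:
carry_out --motion '[{"dx":0,"dy":0,"dz":0,"ax":0,"ay":0,"az":0,"grip":0.6},{"dx":0,"dy":0,"dz":0,"ax":0,"ay":0,"az":0,"grip":1},{"dx":0,"dy":0,"dz":0,"ax":0,"ay":0,"az":0,"grip":1},{"dx":0,"dy":0,"dz":0.03,"ax":0,"ay":0,"az":0,"grip":1},{"dx":0,"dy":0,"dz":0.09,"ax":0,"ay":0,"az":0,"grip":1}]' --squeeze 20

```text
time_s: 9.82
ee_pos: [448.2, 101.9, 104.4]
orientation: [-0.002, -0.089, 0.996, -0.001]
ft_force: [1.7, 0.8, -0.0]
finger_gap: 0.977
grip_force: 0.0
```

```bash
python3 - <<'E'
from h import *
w=dict(np.load("w6.npz"));k=1.5625
W=lambda c,z:[at("wrist",(u/k,v/k),z,w) for u,v in c]
print(rect(W([(33,207),(117,197),(133,340),(52,343)],84)))
im=read_camera("top");p=camera_params("top");I=im.astype(int)
cv2.imwrite("pics/t2.png",im)
s=sense();print(s["ee_pos"])
E
```

```text
(array([455.8, -78.4]), 84.8, 66.3, 9.3)
[452.3659233  102.30146774 111.66392265]
```

Released. Back to the stack for the pump pack.

Converted, -19.2 cm / 100 = -0.192, 1.5 cm / 100 = 0.015, 5.4 degrees / 360 = 0.015.

Emit:
carry_out --motion '[{"dx":0,"dy":-0.04,"dz":0.015,"ax":0,"ay":0,"az":0.0028,"grip":1},{"dx":0.002,"dy":-0.09,"dz":0.025,"ax":0,"ay":0,"az":0.0083,"grip":1},{"dx":0.005,"dy":-0.14,"dz":0.025,"ax":0,"ay":0,"az":0.0139,"grip":1},{"dx":0.006,"dy":-0.192,"dz":0.025,"ax":0,"ay":0,"az":0.015,"grip":1},{"dx":0.006,"dy":-0.192,"dz":0.025,"ax":0,"ay":0,"az":0.015,"grip":1}]' --squeeze 20

```text
time_s: 10.5
ee_pos: [455.4, -93.9, 130.1]
orientation: [0.0, -0.132, 0.991, -0.001]
ft_force: [0.3, 1.1, -0.4]
finger_gap: 1.0
grip_force: 0.0
```

```bash
cat > caps.py <<'E'
import sys
from h import *
n,hl,hh,z=sys.argv[1],int(sys.argv[2]),int(sys.argv[3]),float(sys.argv[4])
p=camera_params("wrist");s=sense();im=read_camera("wrist");cv2.imwrite(f"pics/{n}.png",cv2.resize(im,(800,600),interpolation=2));np.savez(n+".npz",**p)
h=cv2.cvtColor(im,cv2.COLOR_BGR2HSV);m=cv2.inRange(h,(hl,110,50),(hh,255,255));m[:,:150]=0;m[:,370:]=0
k,l,st,c=cv2.connectedComponentsWithStats(m)
print(s["ee_pos"])
for i in range(1,k):
    if st[i,4]<60: continue
    cs,_=cv2.findContours((l==i).astype(np.uint8),0,2)
    print(st[i],rect([at("wrist",q[0],z,p) for q in max(cs,key=len)]))
E
python3 caps.py w7 45 85 84
```

```text
[455.41852338 -93.869543   130.13593838]
[ 232  149   68   21 1176] (array([418.8, -96.4]), 51.5, 13.7, -78.4)
[228 241  63  14 361] (array([492.2, -81.5]), 52.2, 9.7, -78.5)
```

```bash
python3 caps.py w7 45 85 84; python3 caps.py w8 105 128 58
```

```text
[455.47427828 -91.27411488 129.86841534]
[ 228  148   69   22 1180] (array([418.8, -96.6]), 51.8, 13.7, -78.3)
[225 240  63  14 377] (array([492.2, -81.5]), 52.0, 9.9, -78.8)
[455.58410997 -89.62245659 129.73367358]
[225 129  71  19 999] (array([406.4, -99.8]), 58.5, 12.5, -78.4)
```

View pics/w8.png

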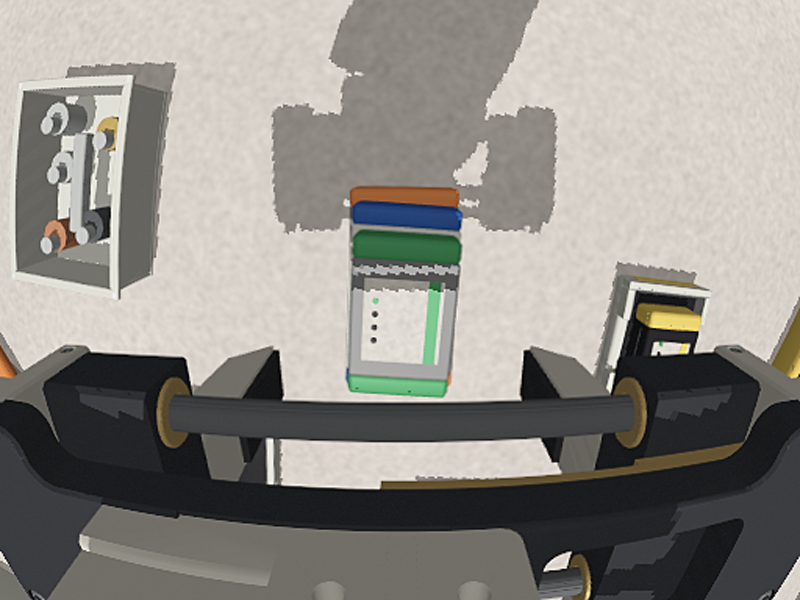

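The oximeter pack sits in its bay at (668,340). The pump pack is centred in the jaws, turned about 12°. I'll match that and grip.

Converted, -7.4 cm / 100 = -0.074, -6.5 cm / 100 = -0.065, -3.8 degrees / 360 = -0.0106.

Emit:
carry_out --motion '[{"dx":0,"dy":0,"dz":-0.025,"ax":0,"ay":0,"az":-0.0056,"grip":1},{"dx":0,"dy":0,"dz":-0.05,"ax":0,"ay":0,"az":-0.0106,"grip":1},{"dx":0,"dy":0,"dz":-0.065,"ax":0,"ay":0,"az":-0.0106,"grip":1},{"dx":0,"dy":0,"dz":-0.074,"ax":0,"ay":0,"az":-0.0106,"grip":1},{"dx":0,"dy":0,"dz":-0.074,"ax":0,"ay":0,"az":-0.0106,"grip":0.7}]' --squeeze 10

```text
time_s: 11.28
ee_pos: [455.6, -89.2, 55.6]
orientation: [-0.0, -0.103, 0.995, 0.0]
ft_force: [-0.6, 0.3, 0.0]
finger_gap: 0.934
grip_force: 0.0
```

Emit:
carry_out --motion '[{"dx":0,"dy":0,"dz":0,"ax":0,"ay":0,"az":0,"grip":0.6},{"dx":0,"dy":0,"dz":0,"ax":0,"ay":0,"az":0,"grip":0.5},{"dx":0,"dy":0,"dz":0,"ax":0,"ay":0,"az":0,"grip":0.45},{"dx":0,"dy":0,"dz":0,"ax":0,"ay":0,"az":0,"grip":0.45},{"dx":0,"dy":0,"dz":0,"ax":0,"ay":0,"az":0,"grip":0.45}]' --squeeze 10

```text
time_s: 11.9
ee_pos: [456.0, -89.5, 56.1]
orientation: [0.0, -0.103, 0.995, 0.0]
ft_force: [-1.8, 1.3, 6.3]
finger_gap: 0.585
grip_force: 10.0
```

Converted, 5 cm / 100 = 0.05, 3.5 cm / 100 = 0.035.

Emit:
carry_out --motion '[{"dx":0,"dy":0,"dz":0,"ax":0,"ay":0,"az":0,"grip":0.45},{"dx":0,"dy":0,"dz":0.005,"ax":0,"ay":0,"az":0,"grip":0.45},{"dx":0,"dy":0,"dz":0.015,"ax":0,"ay":0,"az":0,"grip":0.45},{"dx":0,"dy":0,"dz":0.035,"ax":0,"ay":0,"az":0,"grip":0.45},{"dx":0.015,"dy":0.008,"dz":0.05,"ax":0,"ay":0,"az":0,"grip":0.45}]' --squeeze 20

```text
time_s: 12.52
ee_pos: [470.0, -82.1, 107.0]
orientation: [-0.0, -0.102, 0.995, 0.0]
ft_force: [-0.1, 0.3, -3.1]
finger_gap: 0.586
grip_force: 20.0
```

Converted, 19.7 cm / 100 = 0.197, 17.5 cm / 100 = 0.175, -0.8 degrees / 360 = -0.0022.

Emit:
carry_out --motion '[{"dx":0.04,"dy":0.02,"dz":0,"ax":0,"ay":0,"az":0,"grip":0.45},{"dx":0.085,"dy":0.04,"dz":0,"ax":0,"ay":0,"az":-0.0008,"grip":0.45},{"dx":0.13,"dy":0.065,"dz":0,"ax":0,"ay":0,"az":-0.0017,"grip":0.45},{"dx":0.175,"dy":0.09,"dz":0,"ax":0,"ay":0,"az":-0.0022,"grip":0.45},{"dx":0.197,"dy":0.099,"dz":0,"ax":0,"ay":0,"az":-0.0022,"grip":0.45}]' --squeeze 20

```text
time_s: 13.15
ee_pos: [669.7, 20.3, 105.9]
orientation: [0.0, -0.097, 0.995, 0.0]
ft_force: [-0.2, -1.1, -2.4]
finger_gap: 0.584
grip_force: 20.0
```

Converted, -6 cm / 100 = -0.06, -5 cm / 100 = -0.05.

Emit:
carry_out --motion '[{"dx":0,"dy":0,"dz":-0.01,"ax":0,"ay":0,"az":0,"grip":0.45},{"dx":0,"dy":0,"dz":-0.03,"ax":0,"ay":0,"az":0,"grip":0.45},{"dx":0,"dy":0,"dz":-0.05,"ax":0,"ay":0,"az":0,"grip":0.45},{"dx":0,"dy":0,"dz":-0.06,"ax":0,"ay":0,"az":0,"grip":0.45},{"dx":0,"dy":0,"dz":-0.06,"ax":0,"ay":0,"az":0,"grip":0.45}]' --squeeze 20

```text
time_s: 13.78
ee_pos: [666.8, 17.2, 44.8]
orientation: [-0.001, -0.095, 0.995, 0.0]
ft_force: [-0.1, -0.4, -1.1]
finger_gap: 0.586
grip_force: 20.0
```

```bash
python3 shot.py w9;python3 -c "
from plant import *;s=sense();print(s['finger_gap'],s['grip_force'],s['ft_force'])"
```

```text
13.775 [666.80398576  17.22615183  44.77919504] [-9.82994487e-04 -9.54674184e-02  9.95432070e-01  2.44925472e-05]
0.5847025633808461 19.999039471149445 [-0.14095306 -0.29511214 -2.46259403]
```

View pics/w9.png

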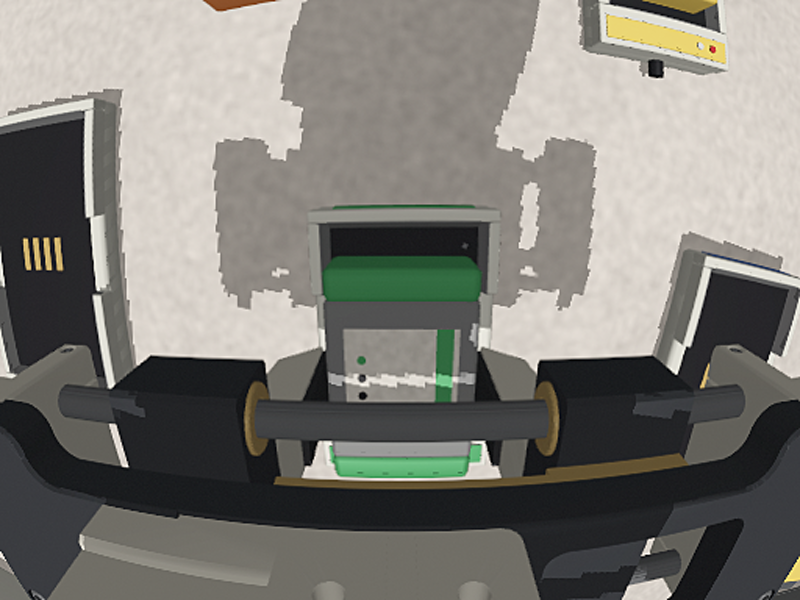

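```bash
python3 - <<'E'
from h import *
w=dict(np.load("w9.npz"));k=1.5625
W=lambda c,z:[at("wrist",(u/k,v/k),z,w).round(1) for u,v in c]
print("mouth near corners",W([(322,223),(490,223)],26),"house near corners",W([(309,211),(500,210)],26))
print("pack near corners top",W([(325,258),(479,258)],67),"defib contacts",W([(43,254)],18))
E
```

```text
mouth near corners [array([622. , -25.3]), array([608.3,  45. ])] house near corners [array([617.8, -31.7]), array([601.9,  48. ])]
pack near corners top [array([627.8, -16.3]), array([617.9,  35.2])] defib contacts [array([ 663., -186.])]
```

The pump pack is over its bay and within 2 mm of centre. Lowering.

Converted, -3 cm / 100 = -0.03, -2.9 cm / 100 = -0.029.

Emit:
carry_out --motion '[{"dx":0.0005,"dy":0.001,"dz":-0.01,"ax":0,"ay":0,"az":0,"grip":0.45},{"dx":0.0005,"dy":0.001,"dz":-0.02,"ax":0,"ay":0,"az":0,"grip":0.45},{"dx":0.0005,"dy":0.001,"dz":-0.026,"ax":0,"ay":0,"az":0,"grip":0.45},{"dx":0.0005,"dy":0.001,"dz":-0.029,"ax":0,"ay":0,"az":0,"grip":0.45},{"dx":0.0005,"dy":0.001,"dz":-0.03,"ax":0,"ay":0,"az":0,"grip":0.45}]' --squeeze 20

```text
time_s: 14.45
ee_pos: [668.0, 18.5, 16.2]
orientation: [-0.0, -0.096, 0.995, 0.0]
ft_force: [-5.0, 1.0, 10.6]
finger_gap: 0.585
grip_force: 20.0
```

Converted, -0.05 cm / 100 = -0.0005.

Emit:
carry_out --motion '[{"dx":0,"dy":0,"dz":0,"ax":0,"ay":0,"az":0,"grip":0.45},{"dx":0,"dy":0,"dz":0,"ax":0,"ay":0,"az":0,"grip":0.45},{"dx":0,"dy":0,"dz":-0.0005,"ax":0,"ay":0,"az":0,"grip":0.45},{"dx":0,"dy":0,"dz":-0.0005,"ax":0,"ay":0,"az":0,"grip":0.45},{"dx":0,"dy":0,"dz":-0.0005,"ax":0,"ay":0,"az":0,"grip":0.45}]' --squeeze 20

```text
time_s: 15.08
ee_pos: [668.1, 18.4, 16.2]
orientation: [-0.0, -0.096, 0.995, 0.0]
ft_force: [-6.0, 0.4, 9.5]
finger_gap: 0.586
grip_force: 20.0
```

Contact at the expected height (16.2 mm against a predicted 16.1). Releasing and going back for the monitor pack.

Converted, 9 cm / 100 = 0.09, 3 cm / 100 = 0.03.

Emit:
carry_out --motion '[{"dx":0,"dy":0,"dz":0,"ax":0,"ay":0,"az":0,"grip":0.7},{"dx":0,"dy":0,"dz":0,"ax":0,"ay":0,"az":0,"grip":1},{"dx":0,"dy":0,"dz":0,"ax":0,"ay":0,"az":0,"grip":1},{"dx":0,"dy":0,"dz":0.03,"ax":0,"ay":0,"az":0,"grip":1},{"dx":0,"dy":0,"dz":0.09,"ax":0,"ay":0,"az":0,"grip":1}]' --squeeze 20

```text
time_s: 15.7
ee_pos: [666.4, 18.7, 103.8]
orientation: [-0.003, -0.096, 0.995, -0.0]
ft_force: [0.4, -0.2, 0.9]
finger_gap: 0.995
grip_force: 0.0
```

Converted, -21.2 cm / 100 = -0.212, -19 cm / 100 = -0.19, 1 degrees / 360 = 0.0028.

Emit:
carry_out --motion '[{"dx":-0.04,"dy":-0.02,"dz":0,"ax":0,"ay":0,"az":0,"grip":1},{"dx":-0.09,"dy":-0.045,"dz":0,"ax":0,"ay":0,"az":0.0014,"grip":1},{"dx":-0.14,"dy":-0.07,"dz":0,"ax":0,"ay":0,"az":0.0028,"grip":1},{"dx":-0.19,"dy":-0.095,"dz":0,"ax":0,"ay":0,"az":0.0028,"grip":1},{"dx":-0.212,"dy":-0.108,"dz":0,"ax":0,"ay":0,"az":0.0028,"grip":1}]' --squeeze 20

```text
time_s: 16.32
ee_pos: [453.3, -90.8, 105.4]
orientation: [-0.0, -0.103, 0.995, 0.0]
ft_force: [0.7, 0.8, -0.8]
finger_gap: 1.002
grip_force: 0.0
```

```bash
python3 caps.py w10 105 128 58;python3 caps.py w11 105 128 58; python3 caps.py w12 3 14 30
```

```text
[453.29067845 -90.77261429 105.3542396 ]
[ 218  135   78   16 1133] (array([ 405.1, -100.5]), 58.6, 11.5, -79.0)
[275 165   9  76 492] (array([449.8, -73. ]), 63.1, 5.2, 11.2)
[222 252  68   6 355] (array([498., -82.]), 57.3, 5.0, -78.2)
[451.33291581 -92.18631718 105.31780799]
[ 220  138   77   18 1273] (array([406.4, -99.9]), 58.0, 12.9, -79.4)
[276 169  10  77 530] (array([451.3, -72.2]), 64.6, 5.7, 11.5)
[224 255  68   3 138] (array([497. , -81.5]), 57.2, 2.0, -78.3)
[453.66001178 -91.04898618 105.5200236 ]
[218 122  76  17 881] (array([ 398.5, -103.2]), 64.1, 11.5, -75.8)
```

Converted, -7.8 cm / 100 = -0.078, -7 cm / 100 = -0.07, -0.5 degrees / 360 = -0.0014.

Emit:
carry_out --motion '[{"dx":0,"dy":0,"dz":-0.025,"ax":0,"ay":0,"az":-0.0014,"grip":1},{"dx":0,"dy":0,"dz":-0.05,"ax":0,"ay":0,"az":-0.0014,"grip":1},{"dx":0,"dy":0,"dz":-0.07,"ax":0,"ay":0,"az":-0.0014,"grip":1},{"dx":0,"dy":0,"dz":-0.078,"ax":0,"ay":0,"az":-0.0014,"grip":1},{"dx":0,"dy":0,"dz":-0.078,"ax":0,"ay":0,"az":-0.0014,"grip":0.75}]' --squeeze 10

```text
time_s: 17.1
ee_pos: [456.7, -89.3, 27.1]
orientation: [-0.0, -0.1, 0.995, -0.0]
ft_force: [0.2, -0.0, -0.3]
finger_gap: 0.934
grip_force: 0.0
```

Emit:
carry_out --motion '[{"dx":0,"dy":0,"dz":0,"ax":0,"ay":0,"az":0,"grip":0.65},{"dx":0,"dy":0,"dz":0,"ax":0,"ay":0,"az":0,"grip":0.6},{"dx":0,"dy":0,"dz":0,"ax":0,"ay":0,"az":0,"grip":0.5},{"dx":0,"dy":0,"dz":0,"ax":0,"ay":0,"az":0,"grip":0.5},{"dx":0,"dy":0,"dz":0,"ax":0,"ay":0,"az":0,"grip":0.5}]' --squeeze 12

```text
time_s: 17.73
ee_pos: [456.7, -89.5, 27.8]
orientation: [0.001, -0.1, 0.995, 0.0]
ft_force: [-1.3, 0.4, 6.7]
finger_gap: 0.65
grip_force: 12.0
```

Converted, 6 cm / 100 = 0.06, 3.5 cm / 100 = 0.035.

Emit:
carry_out --motion '[{"dx":0,"dy":0,"dz":0,"ax":0,"ay":0,"az":0,"grip":0.5},{"dx":0,"dy":0,"dz":0.005,"ax":0,"ay":0,"az":0,"grip":0.5},{"dx":0,"dy":0,"dz":0.015,"ax":0,"ay":0,"az":0,"grip":0.5},{"dx":0,"dy":0,"dz":0.035,"ax":0,"ay":0,"az":0,"grip":0.5},{"dx":0,"dy":0,"dz":0.06,"ax":0,"ay":0,"az":0,"grip":0.5}]' --squeeze 25

```text
time_s: 18.35
ee_pos: [455.6, -89.5, 88.1]
orientation: [-0.001, -0.1, 0.995, 0.0]
ft_force: [-0.1, 0.9, -3.2]
finger_gap: 0.649
grip_force: 25.0
```

Monitor pack held. Carrying it to the blue charger.

Converted, 20.7 cm / 100 = 0.207, 11.5 cm / 100 = 0.115, -7 degrees / 360 = -0.0194.

Emit:
carry_out --motion '[{"dx":0.025,"dy":0.035,"dz":0,"ax":0,"ay":0,"az":-0.0028,"grip":0.5},{"dx":0.055,"dy":0.075,"dz":0,"ax":0,"ay":0,"az":-0.0069,"grip":0.5},{"dx":0.085,"dy":0.12,"dz":0,"ax":0,"ay":0,"az":-0.0111,"grip":0.5},{"dx":0.115,"dy":0.165,"dz":0,"ax":0,"ay":0,"az":-0.0153,"grip":0.5},{"dx":0.145,"dy":0.207,"dz":0,"ax":0,"ay":0,"az":-0.0194,"grip":0.5}]' --squeeze 25

```text
time_s: 18.98
ee_pos: [601.8, 119.4, 87.8]
orientation: [-0.0, -0.039, 0.999, -0.0]
ft_force: [1.0, -0.7, -2.7]
finger_gap: 0.649
grip_force: 25.0
```

Converted, 9 cm / 100 = 0.09, 8 cm / 100 = 0.08, -1 degrees / 360 = -0.0028.

Emit:
carry_out --motion '[{"dx":0.03,"dy":0.045,"dz":0,"ax":0,"ay":0,"az":-0.0028,"grip":0.5},{"dx":0.055,"dy":0.08,"dz":0,"ax":0,"ay":0,"az":-0.0028,"grip":0.5},{"dx":0.063,"dy":0.09,"dz":-0.015,"ax":0,"ay":0,"az":-0.0028,"grip":0.5},{"dx":0.063,"dy":0.09,"dz":-0.035,"ax":0,"ay":0,"az":-0.0028,"grip":0.5},{"dx":0.063,"dy":0.09,"dz":-0.043,"ax":0,"ay":0,"az":-0.0028,"grip":0.5}]' --squeeze 25

```text
time_s: 19.6
ee_pos: [662.3, 205.2, 42.2]
orientation: [-0.002, -0.029, 1.0, -0.001]
ft_force: [-0.3, -0.4, -2.7]
finger_gap: 0.652
grip_force: 25.0
```

```bash
python3 shot.py w13;python3 shot.py w13;python3 -c "
from plant import *;s=sense();print(s['finger_gap'],s['grip_force'],s['ft_force'])"
```

```text
19.6 [662.25498804 205.16827531  42.21225934] [-0.0018468  -0.0294729   0.99956335 -0.0010186 ]
19.65 [662.22868463 205.10061028  41.88292912] [-0.00193537 -0.02932314  0.9995676  -0.00100609]
0.6535003769807992 24.99948263168335 [-0.08453032  0.06697464 -2.58910649]
```

View pics/w13.png

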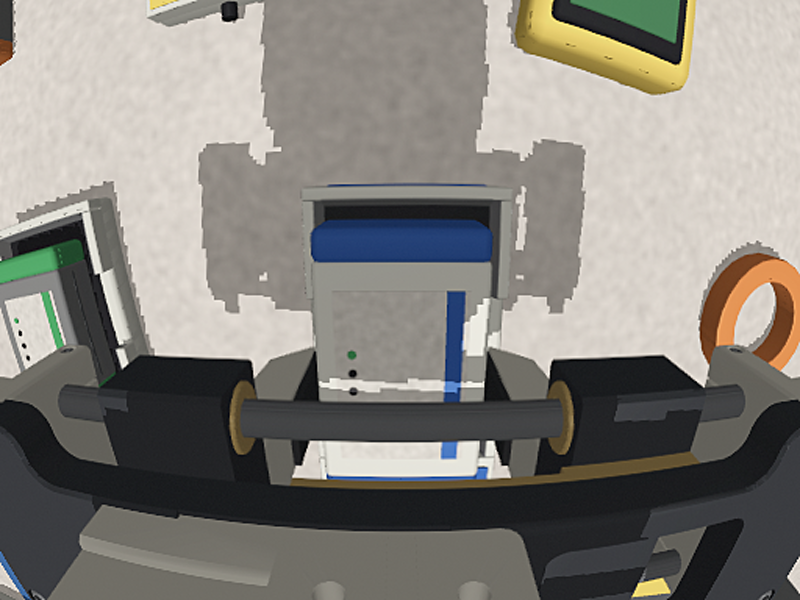

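The monitor pack is over its bay. The mouth's near corners are at (314,200) and (502,200), and the pack's near corners at (312,223) and (491,223).

```bash
python3 - <<'E'
from h import *
w=dict(np.load("w13.npz"));k=1.5625
W=lambda c,z:np.array([at("wrist",(u/k,v/k),z,w) for u,v in c])
m=W([(314,200),(502,200)],26);h=W([(302,188),(514,188)],26);q=W([(312,223),(491,223)],72)
for n,a,L in(("mouth",m,63),("house",h,69),("pack",q,54)):
    d=a[1]-a[0];t=np.arctan2(-d[0],d[1]);c=a.mean(0);print(n,np.hypot(*d).round(1),np.degrees(t).round(1),(c+L*np.array([np.cos(t),np.sin(t)])).round(1))
print(sense()["ee_pos"])
E
```

```text
mouth 78.6 3.5 [662.7 208.6]
house 88.7 3.5 [663.4 208.7]
pack 57.3 3.4 [658.6 205.5]
[662.77823147 205.39780888  42.98953467]
```

Converted, -2.9 cm / 100 = -0.029, 0.05 cm / 100 = 0.0005.

Emit:
carry_out --motion '[{"dx":0.001,"dy":0.0005,"dz":-0.005,"ax":0,"ay":0,"az":0,"grip":0.5},{"dx":0.001,"dy":0.0005,"dz":-0.015,"ax":0,"ay":0,"az":0,"grip":0.5},{"dx":0.001,"dy":0.0005,"dz":-0.023,"ax":0,"ay":0,"az":0,"grip":0.5},{"dx":0.001,"dy":0.0005,"dz":-0.027,"ax":0,"ay":0,"az":0,"grip":0.5},{"dx":0.001,"dy":0.0005,"dz":-0.029,"ax":0,"ay":0,"az":0,"grip":0.5}]' --squeeze 25

```text
time_s: 20.32
ee_pos: [664.9, 207.9, 15.9]
orientation: [-0.0, -0.03, 1.0, 0.0]
ft_force: [-8.5, -0.9, 18.2]
finger_gap: 0.65
grip_force: 25.0
```

Emit:
carry_out --motion '[{"dx":0,"dy":0,"dz":0,"ax":0,"ay":0,"az":0,"grip":0.5},{"dx":0,"dy":0,"dz":0,"ax":0,"ay":0,"az":0,"grip":0.5},{"dx":0,"dy":0,"dz":-0.0005,"ax":0,"ay":0,"az":0,"grip":0.5},{"dx":0,"dy":0,"dz":-0.0005,"ax":0,"ay":0,"az":0,"grip":0.5},{"dx":0,"dy":0,"dz":-0.0005,"ax":0,"ay":0,"az":0,"grip":0.5}]' --squeeze 25

```text
time_s: 20.95
ee_pos: [664.9, 207.9, 15.9]
orientation: [-0.0, -0.03, 1.0, 0.0]
ft_force: [-6.1, -1.2, 10.0]
finger_gap: 0.649
grip_force: 25.0
```

Seated at 15.9 mm (predicted 15.8). Releasing and returning for the defibrillator pack.

Converted, 9 cm / 100 = 0.09, 3 cm / 100 = 0.03.

Emit:
carry_out --motion '[{"dx":0,"dy":0,"dz":0,"ax":0,"ay":0,"az":0,"grip":0.75},{"dx":0,"dy":0,"dz":0,"ax":0,"ay":0,"az":0,"grip":1},{"dx":0,"dy":0,"dz":0,"ax":0,"ay":0,"az":0,"grip":1},{"dx":0,"dy":0,"dz":0.03,"ax":0,"ay":0,"az":0,"grip":1},{"dx":0,"dy":0,"dz":0.09,"ax":0,"ay":0,"az":0,"grip":1}]' --squeeze 20

```text
time_s: 21.58
ee_pos: [663.4, 207.8, 103.2]
orientation: [-0.002, -0.03, 1.0, -0.001]
ft_force: [0.5, 0.1, 0.5]
finger_gap: 0.996
grip_force: 0.0
```

Converted, -21.5 cm / 100 = -0.215, -17 cm / 100 = -0.17, 9 degrees / 360 = 0.025.

Emit:
carry_out --motion '[{"dx":-0.025,"dy":-0.035,"dz":0,"ax":0,"ay":0,"az":0.0028,"grip":1},{"dx":-0.055,"dy":-0.08,"dz":0,"ax":0,"ay":0,"az":0.0083,"grip":1},{"dx":-0.085,"dy":-0.125,"dz":0,"ax":0,"ay":0,"az":0.0139,"grip":1},{"dx":-0.115,"dy":-0.17,"dz":0,"ax":0,"ay":0,"az":0.0194,"grip":1},{"dx":-0.145,"dy":-0.215,"dz":0,"ax":0,"ay":0,"az":0.025,"grip":1}]' --squeeze 20

```text
time_s: 22.2
ee_pos: [519.5, -8.4, 105.0]
orientation: [0.0, -0.109, 0.994, -0.0]
ft_force: [-0.2, -1.9, 0.0]
finger_gap: 1.002
grip_force: 0.0
```

Converted, -8.25 cm / 100 = -0.0825, -7 cm / 100 = -0.07, 2 degrees / 360 = 0.0056.

Emit:
carry_out --motion '[{"dx":-0.03,"dy":-0.04,"dz":0,"ax":0,"ay":0,"az":0.0056,"grip":1},{"dx":-0.055,"dy":-0.07,"dz":0,"ax":0,"ay":0,"az":0.0056,"grip":1},{"dx":-0.064,"dy":-0.0825,"dz":0,"ax":0,"ay":0,"az":0.0056,"grip":1},{"dx":-0.064,"dy":-0.0825,"dz":0,"ax":0,"ay":0,"az":0.0056,"grip":1},{"dx":-0.064,"dy":-0.0825,"dz":0,"ax":0,"ay":0,"az":0.0056,"grip":1}]' --squeeze 20

```text
time_s: 22.82
ee_pos: [457.5, -88.3, 104.9]
orientation: [0.0, -0.127, 0.992, 0.0]
ft_force: [0.3, -0.4, -0.7]
finger_gap: 0.999
grip_force: 0.0
```

```bash
python3 caps.py w14 3 16 30
```

```text
[457.51588918 -88.33275159 104.89366367]
[ 219  118   76   14 1050] (array([ 398.4, -103.4]), 63.5, 11.0, -75.4)
[277 143   8  95 603] (array([450.6, -68. ]), 86.9, 5.7, 14.7)
[223 247  68  10 670] (array([512.9, -73.7]), 63.9, 9.7, -75.4)
```

Converted, -10.2 cm / 100 = -0.102, -9 cm / 100 = -0.09.

Emit:
carry_out --motion '[{"dx":0,"dy":0.0005,"dz":-0.035,"ax":0,"ay":0,"az":0,"grip":1},{"dx":0,"dy":0.0005,"dz":-0.07,"ax":0,"ay":0,"az":0,"grip":1},{"dx":0,"dy":0.0005,"dz":-0.09,"ax":0,"ay":0,"az":0,"grip":1},{"dx":0,"dy":0.0005,"dz":-0.102,"ax":0,"ay":0,"az":0,"grip":1},{"dx":0,"dy":0.0005,"dz":-0.102,"ax":0,"ay":0,"az":0,"grip":0.8}]' --squeeze 12

```text
time_s: 23.5
ee_pos: [456.3, -88.5, 2.3]
orientation: [-0.001, -0.127, 0.992, 0.0]
ft_force: [-0.7, 0.8, 0.6]
finger_gap: 0.933
grip_force: 0.0
```

Emit:
carry_out --motion '[{"dx":0,"dy":0,"dz":0,"ax":0,"ay":0,"az":0,"grip":0.7},{"dx":0,"dy":0,"dz":0,"ax":0,"ay":0,"az":0,"grip":0.65},{"dx":0,"dy":0,"dz":0,"ax":0,"ay":0,"az":0,"grip":0.55},{"dx":0,"dy":0,"dz":0,"ax":0,"ay":0,"az":0,"grip":0.55},{"dx":0,"dy":0,"dz":0,"ax":0,"ay":0,"az":0,"grip":0.55}]' --squeeze 15

```text
time_s: 24.12
ee_pos: [456.9, -88.9, 3.5]
orientation: [0.001, -0.126, 0.992, 0.0]
ft_force: [-0.9, 1.2, 7.1]
finger_gap: 0.712
grip_force: 15.0
```

Converted, 6 cm / 100 = 0.06, 3.5 cm / 100 = 0.035.

Emit:
carry_out --motion '[{"dx":0,"dy":0,"dz":0,"ax":0,"ay":0,"az":0,"grip":0.55},{"dx":0,"dy":0,"dz":0.005,"ax":0,"ay":0,"az":0,"grip":0.55},{"dx":0,"dy":0,"dz":0.015,"ax":0,"ay":0,"az":0,"grip":0.55},{"dx":0,"dy":0,"dz":0.035,"ax":0,"ay":0,"az":0,"grip":0.55},{"dx":0,"dy":0,"dz":0.06,"ax":0,"ay":0,"az":0,"grip":0.55}]' --squeeze 30

```text
time_s: 24.75
ee_pos: [455.5, -89.1, 63.5]
orientation: [-0.001, -0.126, 0.992, 0.0]
ft_force: [0.6, 0.0, -4.6]
finger_gap: 0.711
grip_force: 30.0
```

Converted, 20.7 cm / 100 = 0.207, -9.9 cm / 100 = -0.099, -6.2 degrees / 360 = -0.0172.

Emit:
carry_out --motion '[{"dx":0.03,"dy":-0.015,"dz":0.01,"ax":0,"ay":0,"az":-0.0028,"grip":0.55},{"dx":0.07,"dy":-0.035,"dz":0.01,"ax":0,"ay":0,"az":-0.0069,"grip":0.55},{"dx":0.12,"dy":-0.06,"dz":0.01,"ax":0,"ay":0,"az":-0.0111,"grip":0.55},{"dx":0.17,"dy":-0.083,"dz":0.01,"ax":0,"ay":0,"az":-0.0153,"grip":0.55},{"dx":0.207,"dy":-0.099,"dz":0.01,"ax":0,"ay":0,"az":-0.0172,"grip":0.55}]' --squeeze 30

```text
time_s: 25.38
ee_pos: [664.7, -189.1, 73.1]
orientation: [-0.0, -0.072, 0.997, -0.0]
ft_force: [-0.6, -0.0, -4.4]
finger_gap: 0.714
grip_force: 30.0
```

Converted, -2.3 cm / 100 = -0.023, -2 cm / 100 = -0.02.

Emit:
carry_out --motion '[{"dx":0,"dy":0,"dz":0,"ax":0,"ay":0,"az":0,"grip":0.55},{"dx":0,"dy":0,"dz":-0.01,"ax":0,"ay":0,"az":0,"grip":0.55},{"dx":0,"dy":0,"dz":-0.02,"ax":0,"ay":0,"az":0,"grip":0.55},{"dx":0,"dy":0,"dz":-0.023,"ax":0,"ay":0,"az":0,"grip":0.55},{"dx":0,"dy":0,"dz":-0.023,"ax":0,"ay":0,"az":0,"grip":0.55}]' --squeeze 30

```text
time_s: 26.0
ee_pos: [662.8, -187.7, 49.6]
orientation: [-0.0, -0.072, 0.997, 0.0]
ft_force: [0.1, -0.2, -4.0]
finger_gap: 0.711
grip_force: 30.0
```

```bash
python3 shot.py w15
```

```text
26.0 [ 662.80943564 -187.68013015   49.60728497] [-3.08944036e-04 -7.22935028e-02  9.97383334e-01  1.97040866e-04]
```

View pics/w15.png

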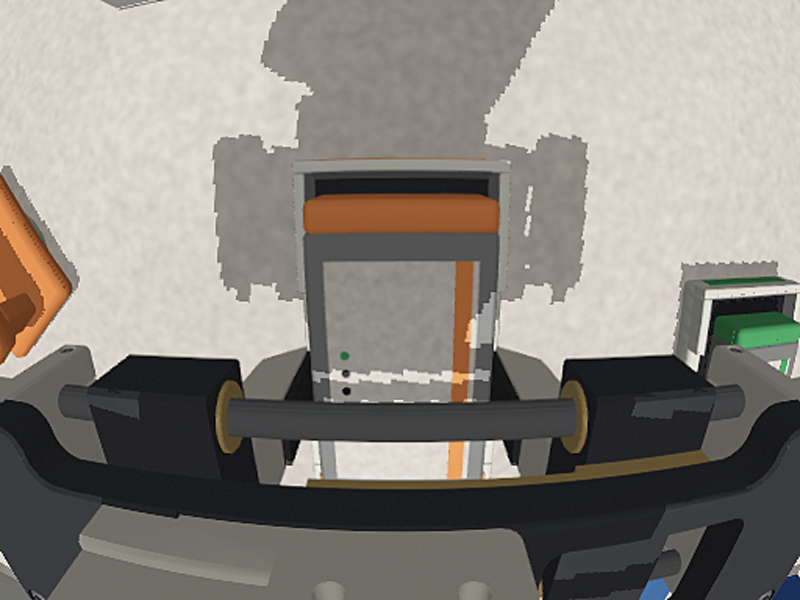

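The defib pack is over its bay. The mouth's near corners are at (305,173) and (500,173), and the pack's near corners at (304,197) and (499,197).

```bash
python3 - <<'E'
from h import *
w=dict(np.load("w15.npz"));k=1.5625
W=lambda c,z:np.array([at("wrist",(u/k,v/k),z,w) for u,v in c])
m=W([(305,173),(500,173)],26);h=W([(294,161),(511,161)],26);q=W([(304,197),(499,197)],76)
for n,a,L in(("mouth",m,74),("house",h,80),("pack",q,65)):
    d=a[1]-a[0];t=np.arctan2(-d[0],d[1]);c=a.mean(0);print(n,np.hypot(*d).round(1),np.degrees(t).round(1),(c+L*np.array([np.cos(t),np.sin(t)])).round(1))
E
```

```text
mouth 84.2 8.3 [ 663.  -186.6]
house 93.8 8.3 [ 663.5 -186.5]
pack 63.5 8.3 [ 661.8 -187.3]
```

Converted, -2.85 cm / 100 = -0.0285, 0.05 cm / 100 = 0.0005.

Emit:
carry_out --motion '[{"dx":0.0005,"dy":0.0005,"dz":-0.005,"ax":0,"ay":0,"az":0,"grip":0.55},{"dx":0.0005,"dy":0.0005,"dz":-0.015,"ax":0,"ay":0,"az":0,"grip":0.55},{"dx":0.0005,"dy":0.0005,"dz":-0.023,"ax":0,"ay":0,"az":0,"grip":0.55},{"dx":0.0005,"dy":0.0005,"dz":-0.027,"ax":0,"ay":0,"az":0,"grip":0.55},{"dx":0.0005,"dy":0.0005,"dz":-0.0285,"ax":0,"ay":0,"az":0,"grip":0.55}]' --squeeze 30

```text
time_s: 26.68
ee_pos: [663.3, -187.4, 21.6]
orientation: [-0.0, -0.072, 0.997, 0.0]
ft_force: [-6.1, 2.9, 10.8]
finger_gap: 0.71
grip_force: 30.0
```

Converted, -0.05 cm / 100 = -0.0005.

Emit:
carry_out --motion '[{"dx":0,"dy":0,"dz":0,"ax":0,"ay":0,"az":0,"grip":0.55},{"dx":0,"dy":0,"dz":0,"ax":0,"ay":0,"az":0,"grip":0.55},{"dx":0,"dy":0,"dz":-0.0005,"ax":0,"ay":0,"az":0,"grip":0.55},{"dx":0,"dy":0,"dz":-0.0005,"ax":0,"ay":0,"az":0,"grip":0.55},{"dx":0,"dy":0,"dz":-0.0005,"ax":0,"ay":0,"az":0,"grip":0.55}]' --squeeze 30

```text
time_s: 27.3
ee_pos: [663.7, -187.6, 21.6]
orientation: [0.0, -0.072, 0.997, 0.0]
ft_force: [-6.1, 2.0, 7.3]
finger_gap: 0.718
grip_force: 30.0
```

Seated. I'll release, retreat and verify from the top camera.

Converted, 8 cm / 100 = 0.08, 3 cm / 100 = 0.03.

Emit:
carry_out --motion '[{"dx":0,"dy":0,"dz":0,"ax":0,"ay":0,"az":0,"grip":0.8},{"dx":0,"dy":0,"dz":0,"ax":0,"ay":0,"az":0,"grip":1},{"dx":0,"dy":0,"dz":0,"ax":0,"ay":0,"az":0,"grip":1},{"dx":0,"dy":0,"dz":0.03,"ax":0,"ay":0,"az":0,"grip":1},{"dx":0,"dy":0,"dz":0.08,"ax":0,"ay":0,"az":0,"grip":1}]' --squeeze 20

```text
time_s: 27.92
ee_pos: [662.6, -187.0, 99.9]
orientation: [-0.002, -0.072, 0.997, 0.0]
ft_force: [0.7, 0.4, 1.0]
finger_gap: 1.0
grip_force: 0.0
```

Emit:
carry_out --motion '[{"dx":-0.04,"dy":0.005,"dz":0.04,"ax":0,"ay":0,"az":0,"grip":1},{"dx":-0.08,"dy":0.01,"dz":0.07,"ax":0,"ay":0,"az":0,"grip":1},{"dx":-0.13,"dy":0.02,"dz":0.09,"ax":0,"ay":0,"az":0,"grip":1},{"dx":-0.18,"dy":0.04,"dz":0.1,"ax":0,"ay":0,"az":0,"grip":1},{"dx":-0.23,"dy":0.06,"dz":0.1,"ax":0,"ay":0,"az":0,"grip":1}]' --squeeze 20

```text
time_s: 28.55
ee_pos: [432.9, -127.4, 201.5]
orientation: [0.001, -0.072, 0.997, -0.0]
ft_force: [0.6, 1.3, 0.5]
finger_gap: 0.997
grip_force: 0.0
```

Converted, -6 cm / 100 = -0.06, -4 cm / 100 = -0.04.

Emit:
carry_out --motion '[{"dx":-0.02,"dy":0,"dz":0,"ax":0,"ay":0,"az":0,"grip":1},{"dx":-0.04,"dy":0,"dz":0,"ax":0,"ay":0,"az":0,"grip":1},{"dx":-0.06,"dy":0,"dz":0,"ax":0,"ay":0,"az":0,"grip":1},{"dx":-0.06,"dy":0,"dz":0,"ax":0,"ay":0,"az":0,"grip":1},{"dx":-0.06,"dy":0,"dz":0,"ax":0,"ay":0,"az":0,"grip":1}]' --squeeze 20

```text
time_s: 29.18
ee_pos: [374.7, -127.5, 201.2]
orientation: [0.001, -0.072, 0.997, -0.0]
ft_force: [0.7, -0.3, 0.7]
finger_gap: 1.005
grip_force: 0.0
```

```bash
python3 - <<'E'
from h import *
im=read_camera("top");p=camera_params("top");h=cv2.cvtColor(im,cv2.COLOR_BGR2HSV);print(sense()["ee_pos"])
T=dict(mon=(100,130,46,(663.5,207.8)),pump=(45,85,44,(667,18.2)),defib=(3,16,48,(663.3,-187.5)),oxi=(22,35,42,(449,102.8)))
for n,(a,b,z,c) in T.items():
    m=cv2.inRange(h,(a,100,40),(b,255,255));k,l,st,ce=cv2.connectedComponentsWithStats(m)
    for i in range(1,k):
        q=at("top",ce[i],z,p)
        if st[i,4]>15 and np.hypot(*(q-c))<110: print(n,c,st[i,4],q.round(1))
o=cv2.imread("pics/top0.png")
for nm,(x0,x1,y0,y1) in dict(meter=(115,170,190,275),tub=(365,430,190,270)).items():
    print(nm,cv2.phaseCorrelate(*[np.float32(cv2.cvtColor(i[y0:y1,x0:x1],6)) for i in(o,im)]))
E
```

```text
[ 374.71196196 -127.56612131  201.06061593]
mon (663.5, 207.8) 123 [734.2 208.3]
mon (663.5, 207.8) 112 [713.2 210.2]
mon (663.5, 207.8) 50 [663.6 225.6]
mon (663.5, 207.8) 123 [615.3 204.4]
pump (667, 18.2) 107 [726.1  29.9]
pump (667, 18.2) 104 [707.2  25.6]
pump (667, 18.2) 32 [667.4  33.2]
pump (667, 18.2) 110 [634.   11.5]
defib (663.3, -187.5) 168 [ 744.2 -171. ]
defib (663.3, -187.5) 151 [ 723.5 -177.1]
defib (663.3, -187.5) 105 [ 662.1 -167.2]
defib (663.3, -187.5) 163 [ 606.  -195.5]
oxi (449, 102.8) 133 [501.4 111.2]
oxi (449, 102.8) 113 [477.2 106.9]
oxi (449, 102.8) 39 [448. 113.]
oxi (449, 102.8) 114 [424.2  96.6]
meter ((-0.05429352723911407, 0.07249355248301725), 1.0171925056422197)
tub ((-0.03875256765523716, -0.163620796144464), 0.6266258276171155)
```

The cap midpoints put every pack within 4 mm of its bay centre, and the multimeter and tub have not shifted.

```bash
python3 -c "
from plant import *;print(hand_in())"
```

```text
the job is handed in; nothing more can be done
None
```

All four packs lie released in their own chargers, within about 4 mm of the bay centres by the top camera; the multimeter and tub did not move, and the job was handed in at about 29 s, with no verdict returned.

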